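Bring a boiler test station up in the right order

ROBOT

A 6-joint arm with a two-finger parallel gripper is mounted at the origin on the work surface. World frame = base frame: x ahead of the robot, y to its left, z up, the work surface at z = 0. Lengths are in m, angles in degrees, forces in N, time in s.
With the tool pointing down it reaches from about 0.425 to 1.125 m from the base axis. Payload 14.9 kg.
Tool frame: the origin (TCP) lies at the very end of the fingers, on their centre line; the grasp point (between the pads) lies behind it (grasp_offset is the z of the grasp point in the tool frame, in m); z points along the fingers, y is the line along which they close (so a half turn about z gives the same grasp; the last joint's range is limited). The gripper opens to 91 mm and grips with 3 to 60 N. Pads are 32 mm wide; open, the fingers measure 118 mm over their backs; the gripper's body (76 mm by 178 mm) begins 60 mm behind the grasp point.
Start: joints at [-79.143, 21.709, 99.362, -0, 58.929, -1.908], TCP at [0.155, -0.683, 0.214] pointing down, gripper open.
Joint ranges: [-158.91, 158.91], [-42.39, 125.64], [0.06, 152.35], [-60.88, 240.88], [17.5, 164.5], [-176.32, 176.32]. Speed limits (degrees/s): [108.29, 108.29, 136.94, 180, 180, 180].

INTERFACE

Orientations are given as [roll, pitch, yaw] about the fixed x, y, z axes, in that order (R = Rz(yaw) Ry(pitch) Rx(roll)).
In Python, from station import read_state, read_camera, finish_job, grasp_offset gives the robot as it stands. The module is installed in compiled form; this text tells all that it offers.
- The arm moves only by the shell command python3 -m jog 'ROWS' [FORCE]. ROWS is text: rows parted by semicolons, each of 7 numbers parted by spaces: the turn, a rotation vector about the tool's x, y, z in degrees, then the shift along the tool's x, y, z in mm, then the gripper's target within -1 to 1 (shut at 1, half-way at 0, fully open at -1). In form: rx ry rz dx dy dz grip; .... A call has exactly 5 rows; each row shifts and turns the commanded pose from where the row before left it, along the tool's axes as they then stand; what a row does not reach is not made up. A row lasts 1/8 s, in which the tool goes at most 62.5 mm and 10.7 degrees, less where a joint would pass 70% of its speed; a pose out of reach is approached as far as the arm can. A call with a gripper value outside its range is refused whole. The fingers move at their own pace and stop on an object; FORCE is the grip in N (left out, the last holds). Time passes only in rows, so rows that do not move let the fingers close, or fill a call up. It gives the time, the measured TCP pose, the force, the opening and the grip force at its end, in the units of the state.
- read_state(): the state, without advancing time (a new reading comes with each control period).
- read_camera(name): name is "side" or "top"; returns a dict with "color" (480x640x3 uint8, red, green, blue), "range_z" (480x640 float32, m along the optical axis (not along the pixel's ray), 0 where there is no reading), "mtx" (3x3 intrinsics, pixels), "xyz" and "rotation" of the camera in the world. Camera axes: x right, y up, looking along -z (the intrinsics and any distortion apply to the point x, -y, -z); pixel columns grow to the right and rows downward; lengths in m; the calibration is good to about 2 mm. A picture is of the moment at which its call begins.
- finish_job(): hands the job in; it is judged then, once.
The state is a dict: "t": time; "joint_positions": joint angles; "joint_vel": joint speeds; "joint_torque": joint torques, N m; "position": TCP position; "tool_rot": TCP orientation; "contact_force": force on the tool from outside, world axes, zero at the start; "moment": the same for the moment, N m; "finger_gap": finger opening in m; "grip_force": force on a finger pad.
Only numpy, scipy, OpenCV 4.12 (cv2) and the standard library are available. Lean on these libraries where they do the work, as an engineer would, in place of code of your own. Each camera call takes 0.05 s, during which the arm holds its last target. There are 200 camera calls.

TASK

Bring the boiler test station up for its test without ever heating it dry: with light presses of the fingertips, push in the white button (control power), then the blue one (fill pump), then the green one (heating), each until it stays in. Push no button hard, leave the yellow and black buttons out and the red emergency stop unpressed, and leave the loose things on the bench and on the box where they are.

Things in the scene. Friction and masses are not known exactly. Their poses are not given: they have to be found in the camera images.
- panel: Grey control box screwed to the bench, 170 (x) by 420 (y) by 75 tall. Origin: centre of its underside; x points away from the robot at yaw 0, y along its length. On its flat lid five push buttons stand in a row at x = -35, y = +150, +90, +30, -30, -90; which colour is in which place varies. On the back half of the lid: a black controller 5 high, a loose brass nipple, the red emergency stop.
- estop_top (a point): Top centre of the red emergency-stop mushroom, 40 across, 42 above the lid, on a yellow disc 60 across, at x = +30, y = -165 of the control box. (Behind the box, fixed along the bench's far edge, lie a copper boiler 225 tall and a gauge manifold 130 tall.)
- white_unit: The whole white push button (control power), 33 across: metal collar 6 high fixed to the box lid, with a round white cap 28 across standing in it. Origin: centre of the collar's foot on the lid, z up; the cap's flat top is 19 above the origin when out, 10 when fully in, so it always stands proud of the collar. It must never be pushed with more than 25 N.
- white_cap (a joint): How far the white cap is pushed in: 0 = out (all five start out), 0.009 m = at its stop; in from 0.003 m on. Moves straight down. It needs about 4 N to start, 5 N at 0.003 m and 7 N at 0.009 m, where it stops hard, and stays in by itself where it is let go (a maintained button: it does not spring back, a second press does not release it).
- blue_unit: The whole blue push button (fill pump), 33 across: metal collar 6 high fixed to the box lid, with a round blue cap 28 across standing in it. Origin: centre of the collar's foot on the lid, z up; the cap's flat top is 19 above the origin when out, 10 when fully in, so it always stands proud of the collar. It must never be pushed with more than 25 N.
- blue_cap (a joint): How far the blue cap is pushed in: 0 = out (all five start out), 0.009 m = at its stop; in from 0.003 m on. Moves straight down. It needs about 4 N to start, 5 N at 0.003 m and 7 N at 0.009 m, where it stops hard, and stays in by itself where it is let go (a maintained button: it does not spring back, a second press does not release it).
- green_unit: The whole green push button (heating), 33 across: metal collar 6 high fixed to the box lid, with a round green cap 28 across standing in it. Origin: centre of the collar's foot on the lid, z up; the cap's flat top is 19 above the origin when out, 10 when fully in, so it always stands proud of the collar. It must never be pushed with more than 25 N.
- green_cap (a joint): How far the green cap is pushed in: 0 = out (all five start out), 0.009 m = at its stop; in from 0.003 m on. Moves straight down. It needs about 4 N to start, 5 N at 0.003 m and 7 N at 0.009 m, where it stops hard, and stays in by itself where it is let go (a maintained button: it does not spring back, a second press does not release it).
- yellow_unit: The whole yellow push button (drain valve), 33 across: metal collar 6 high fixed to the box lid, with a round yellow cap 28 across standing in it. Origin: centre of the collar's foot on the lid, z up; the cap's flat top is 19 above the origin when out, 10 when fully in, so it always stands proud of the collar. To be left out.
- yellow_cap (a joint): How far the yellow cap is pushed in: 0 = out (all five start out), 0.009 m = at its stop; in from 0.003 m on. Moves straight down. It needs about 4 N to start, 5 N at 0.003 m and 7 N at 0.009 m, where it stops hard, and stays in by itself where it is let go (a maintained button: it does not spring back, a second press does not release it).
- black_unit: The whole black push button (cooling fan), 33 across: metal collar 6 high fixed to the box lid, with a round black cap 28 across standing in it. Origin: centre of the collar's foot on the lid, z up; the cap's flat top is 19 above the origin when out, 10 when fully in, so it always stands proud of the collar. To be left out.
- black_cap (a joint): How far the black cap is pushed in: 0 = out (all five start out), 0.009 m = at its stop; in from 0.003 m on. Moves straight down. It needs about 4 N to start, 5 N at 0.003 m and 7 N at 0.009 m, where it stops hard, and stays in by itself where it is let go (a maintained button: it does not spring back, a second press does not release it).
- white_top (a point): Centre of the top of the white cap (moves down with it).
- blue_top (a point): Centre of the top of the blue cap (moves down with it).
- green_top (a point): Centre of the top of the green cap (moves down with it).
- estop (a joint): How far the red emergency-stop mushroom is pushed in: 0 = out; it trips above 0.0015 m. Springy, 3 N per mm.
- spanner: Loose bystander: steel open-ended spanner, 190 long, lying flat near the front of the control box. Origin: middle of its length, on the underside.
- nipple: Loose bystander: brass pipe nipple with a hexagon round its middle, 35 across and 34 tall, standing on the back half of the control box lid. Origin: centre of its underside.
- screwdriver: Loose bystander: screwdriver 200 long, lying on the bench at the left. Origin: middle of its length, on the underside.
- bottle: Loose bystander: white bottle with red cap, 60 across and 170 tall, standing at the left. Origin: centre of its underside.
- mug: Loose bystander: blue mug, 80 across and 90 tall, standing at the right. Origin: centre of its underside.
- jar: Loose bystander: squat clear jar with yellow cap, 64 across and 60 tall, standing at the right. Origin: centre of its underside.
- gasket: Loose bystander: flat copper gasket ring, 64 outside, 44 inside, 6 thick, lying at the right. Origin: centre of its underside.

How it is judged:
By the outcome, as a careful person would: the job done as asked, in the order asked, and still so for the second after the job is handed in, with the robot touching nothing.
It also fails if it takes over 48 s, if anything falls off the work surface, if the arm or the gripper's body presses on something with over 40 N, if the wrist force passes 120 N, or if a joint passes its speed limit or range.

## Working session

There is one attempt and no reset: what is moved stays moved. The work goes in short steps, Python scripts to look and compute and a shell command to move; the robot and the scene stay as the last step left them, time stands still between calls to the robot, and variables do not carry over. Pictures are saved under pics/ and viewed, at most 10 in all, crops included, and the job is handed in when it is done.

```bash
mkdir -p pics
python3 - <<'E'
from station import *
import cv2,numpy as np
print(read_state(),grasp_offset)
for n in("top","side"):
    c=read_camera(n);np.savez(n+".npz",**c)
    cv2.imwrite(f"pics/{n}.png",c["color"][...,::-1]);print(n,c["mtx"],c["xyz"],c["rotation"])
E
```

```text
{'t': 0.0, 'joint_positions': array([-7.91402806e+01,  2.17404935e+01,  9.93962439e+01,  1.54677146e-03,
        5.89278567e+01, -1.90793157e+00]), 'joint_vel': array([ 0.05530943,  0.07199549, -0.02254618, -0.07869511,  0.21174508,
        0.05827874]), 'joint_torque': array([-1.48874420e-03, -7.63746643e+01, -4.34364331e+01,  6.50732825e-02,
        4.24741593e-02, -1.31325364e-04]), 'position': array([ 0.15462306, -0.6822947 ,  0.21325862]), 'tool_rot': array([-1.79935486e+02, -3.47376687e-03,  1.27668499e+01]), 'contact_force': array([ 0.21179292, -0.03034761,  0.19091034]), 'moment': array([ 0.05054677, -0.0148025 ,  0.00253725]), 'grip_force': 0.0, 'finger_gap': 0.09096913088239693} -0.0188
top [[559.44067297   0.         319.61591907]
 [  0.         559.44067297 236.08273268]
 [  0.           0.           1.        ]] [ 0.37808623 -0.00691736  1.62609995] [ 4.54690227e+00  6.26392436e-02 -8.87730868e+01]
side [[577.26154889   0.         313.59632513]
 [  0.         577.26154889 241.79754134]
 [  0.           0.           1.        ]] [0.36949078 1.10342759 0.87553678] [  54.39121957   -0.80973706 -173.82207001]
```

View pics/top.png

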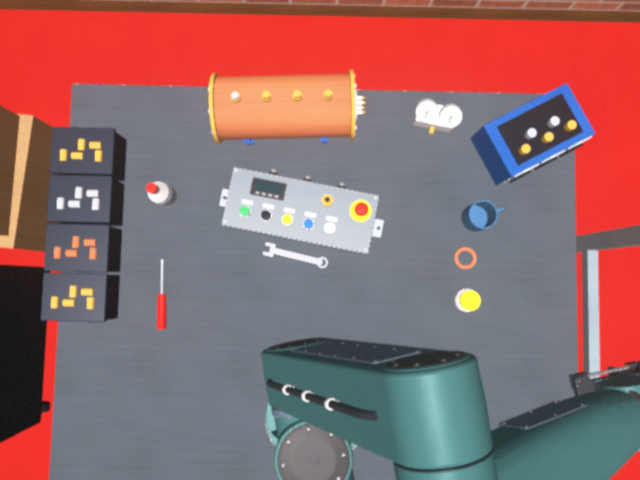

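View pics/side.png

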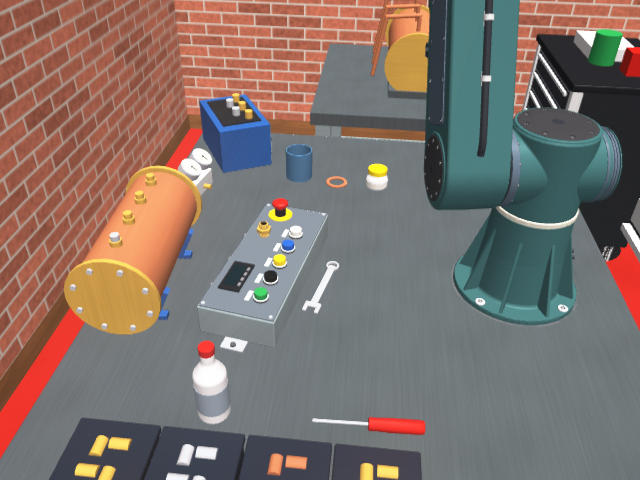

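Top view: green (245,211), black (266,215), yellow (287,219), blue (308,223), white (330,228), e-stop (361,210), and the nipple at (327,199). Side view: green (261,294), black (270,277), yellow (279,260), blue (288,245), white (296,231).

```bash
cat > m.py <<'E'
import numpy as np,cv2
from scipy.spatial.transform import Rotation as R
def ray(c,p):
    K=c["mtx"];d=np.array([(p[0]-K[0,2])/K[0,0],-(p[1]-K[1,2])/K[1,1],-1]);return R.from_euler("xyz",c["rotation"],degrees=True).as_matrix()@d
def refine(c,p,name,r=9):
    u,v=p;hsv=cv2.cvtColor(c["color"],cv2.COLOR_RGB2HSV).astype(int);H,S,V=[hsv[...,i] for i in range(3)]
    m={"green":(abs(H-70)<20)&(S>110),"blue":(abs(H-110)<12)&(S>120),"yellow":(abs(H-28)<8)&(S>110),"white":(S<25)&(V>215),"black":V<60,"red":((H<8)|(H>172))&(S>120)}[name].astype(np.uint8)
    w=np.zeros_like(m);cv2.circle(w,(u,v),r,1,-1);n,l,st,ce=cv2.connectedComponentsWithStats(m*w)
    k=1+np.argmax(st[1:,4]);mm=l==k;z=c["range_z"][mm];return ce[k],st[k,4],np.median(z[z>0]),mm
E
python3 - <<'E'
from m import *
T=dict(np.load("top.npz"));S=dict(np.load("side.npz"))
P={"green":((245,211),(261,294)),"black":((266,215),(270,277)),"yellow":((287,219),(279,260)),"blue":((308,223),(288,245)),"white":((330,228),(296,231)),"red":((361,210),(280,204))}
for n,(a,b) in P.items():
    ca,na,za,_=refine(T,a,n);cb,nb,zb,_=refine(S,b,n)
    da,db=ray(T,ca),ray(S,cb);A=np.c_[da,-db];s=np.linalg.lstsq(A,S["xyz"]-T["xyz"],rcond=None)[0]
    x,y=T["xyz"]+s[0]*da,S["xyz"]+s[1]*db
    print(n,ca.round(1),na,cb.round(1),nb,"tri",((x+y)/2).round(4),"gap",np.linalg.norm(x-y).round(4),"topR",(T["xyz"]+za*da).round(4),"sideR",(S["xyz"]+zb*db).round(4))
E
```

```text
green [244.2 210.4] 56 [260.2 293. ] 134 tri [0.5669 0.2073 0.09  ] gap 0.0003 topR [0.5666 0.2068 0.0935] sideR [0.5659 0.2113 0.0935]Traceback (most recent call last):
  File "<stdin>", line 5, in <module>
  File "m.py", line 9, in refine
    k=1+np.argmax(st[1:,4]);mm=l==k;z=c["range_z"][mm];return ce[k],st[k,4],np.median(z[z>0]),mm
        ~~~~~~~~~^^^^^^^^^^
    return _wrapfunc(a, 'argmax', axis=axis, out=out, **kwds)
    return bound(*args, **kwds)
ValueError: attempt to get argmax of an empty sequence
```

```bash
sed -i 's/V<60/V<95/' m.py
python3 - <<'E'
from m import *
T=dict(np.load("top.npz"));S=dict(np.load("side.npz"))
P={"green":((245,211),(261,294)),"black":((266,215),(270,277)),"yellow":((287,219),(279,260)),"blue":((308,223),(288,245)),"white":((330,228),(296,231)),"red":((361,210),(280,204))}
X=[]
for n,(a,b) in P.items():
    try: ca,na,za,_=refine(T,a,n);cb,nb,zb,_=refine(S,b,n)
    except Exception as e: print(n,"none");continue
    da,db=ray(T,ca),ray(S,cb);A=np.c_[da,-db];s=np.linalg.lstsq(A,S["xyz"]-T["xyz"],rcond=None)[0]
    x,y=T["xyz"]+s[0]*da,S["xyz"]+s[1]*db;q=T["xyz"]+za*da;X.append(q)
    print(n,ca.round(1),na,cb.round(1),nb,"tri",((x+y)/2).round(4),"gap",np.linalg.norm(x-y).round(4),"topR",q.round(4),"sideR",(S["xyz"]+zb*db).round(4))
g,w=X[0],[x for x in X][-2]
d=w-g;print("len",np.linalg.norm(d),"panel yaw",np.degrees(np.arctan2(-d[0]*-1,-d[1]))*-1)
E
```

```text
green [244.2 210.4] 56 [260.2 293. ] 134 tri [0.5669 0.2073 0.09  ] gap 0.0003 topR [0.5666 0.2068 0.0935] sideR [0.5659 0.2113 0.0935]
black [265.4 214.6] 40 [270.1 275.9] 124 tri [0.5564 0.1484 0.0894] gap 0.0007 topR [0.5564 0.1482 0.0919] sideR [0.5551 0.1529 0.0931]
yellow [286.6 218.9] 58 [279.1 259.6] 125 tri [0.5457 0.0896 0.0901] gap 0.0002 topR [0.5456 0.0894 0.0926] sideR [0.5451 0.0925 0.0924]
blue [307.9 223.2] 51 [287.7 244.6] 107 tri [0.5351 0.0303 0.0901] gap 0.0001 topR [0.5348 0.0303 0.0935] sideR [0.5343 0.0348 0.0934]
white [330. 228.] 253 [295.5 231.2] 123 tri [ 0.5241 -0.0308  0.0868] gap 0.0013 topR [ 0.5243 -0.031   0.0777] sideR [ 0.524  -0.0251  0.0908]
red [360.9 208.9] 112 [279.8 203.5] 153 tri [ 0.5756 -0.1136  0.11  ] gap 0.0001 topR [ 0.5749 -0.1133  0.1148] sideR [ 0.5746 -0.1075  0.1138]
len 0.24202219084792512 panel yaw 10.097972662873206
```

Both depth cameras put the cap tops at z of about 0.093. In xy: white (0.524,-0.031), blue (0.535,0.030), green (0.567,0.208). I'll shut the fingers, turn to yaw 0 and travel over to white.

```bash
python3 -m jog '0 0 6.4 0 0 0 1;0 0 6.4 0 0 0 1;0 0 0 28 -50 0 1;0 0 0 28 -50 0 1;0 0 0 28 -50 0 1' 10; python3 -m jog '0 0 0 28 -50 0 1;0 0 0 28 -50 0 1;0 0 0 28 -50 0 1;0 0 0 28 -50 0 1;0 0 0 28 -50 0 1'; python3 -m jog '0 0 0 28 -50 0 1;0 0 0 28 -50 0 1;0 0 0 28 -50 0 1;0 0 0 28 -50 0 1;0 0 0 28 -50 0 1'
```

```text
t: 0.72
position: [0.2392, -0.531, 0.2136]
tool_rot: [-180.0, 0.0, -0.1]
contact_force: [1.5, -0.2, -0.3]
finger_gap: 0.0441
grip_force: 0.0
t: 1.35
position: [0.3794, -0.2811, 0.2139]
tool_rot: [180.0, -0.0, -0.1]
contact_force: [-0.2, -0.4, 0.9]
finger_gap: 0.0001
grip_force: 0.0
t: 1.98
position: [0.5196, -0.031, 0.2139]
tool_rot: [180.0, -0.0, -0.0]
contact_force: [0.7, -0.7, -0.6]
finger_gap: 0.0004
grip_force: 0.0
```

```bash
python3 -m jog '0 0 0 1 0 25 1;0 0 0 1 0 25 1;0 0 0 1 0 25 1;0 0 0 1 0 20 1;0 0 0 0 0 10 1'; python3 -m jog '0 0 0 0 0 3 1;0 0 0 0 0 2 1;0 0 0 0 0 2 1;0 0 0 0 0 2 1;0 0 0 0 0 0 1'
python3 - <<'E'
from station import *
import cv2,numpy as np
c=read_camera("side");cv2.imwrite("pics/s2.png",cv2.resize(c["color"][180:330,220:380,::-1],None,fx=4,fy=4))
E
```

```text
t: 2.6
position: [0.5225, -0.0329, 0.1079]
tool_rot: [-180.0, 0.1, -0.0]
contact_force: [1.0, 0.4, 0.9]
finger_gap: 0.0005
grip_force: 0.0
t: 3.22
position: [0.523, -0.0329, 0.1]
tool_rot: [180.0, -0.0, -0.0]
contact_force: [0.6, 0.2, 0.4]
finger_gap: 0.0005
grip_force: 0.0
```

View pics/s2.png

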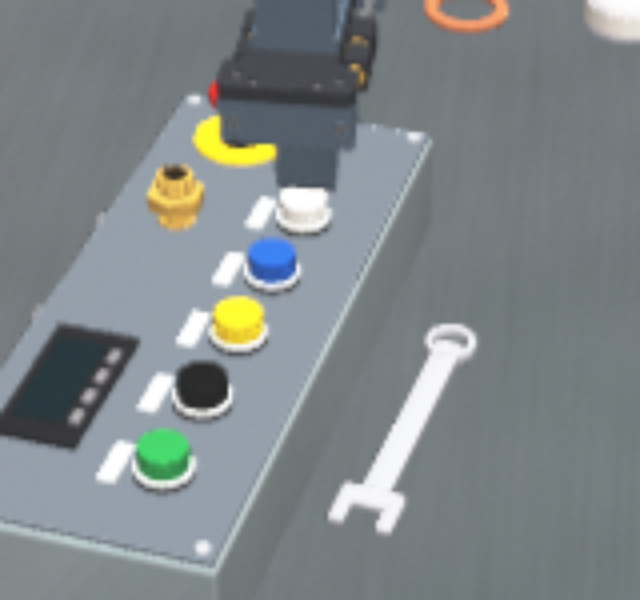

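The closed fingers (tip at about (308,187) in the crop) sit just above the white cap (303,205) and are centred on it. Next I creep down.

```bash
python3 -m jog '0 0 0 0 0 1 1;0 0 0 0 0 1 1;0 0 0 0 0 1 1;0 0 0 0 0 1 1;0 0 0 0 0 0 1'; python3 -m jog '0 0 0 0 0 1 1;0 0 0 0 0 1 1;0 0 0 0 0 0 1;0 0 0 0 0 0 1;0 0 0 0 0 0 1'
```

```text
t: 3.9
position: [0.523, -0.0329, 0.0958]
tool_rot: [-180.0, 0.0, -0.0]
contact_force: [0.1, -0.3, 0.6]
finger_gap: 0.0005
grip_force: 0.0
t: 4.53
position: [0.523, -0.0329, 0.0939]
tool_rot: [180.0, 0.0, -0.0]
contact_force: [0.9, -0.4, -0.9]
finger_gap: 0.0004
grip_force: 0.0
```

```bash
python3 -m jog '0 0 0 0 0 0.5 1;0 0 0 0 0 0.5 1;0 0 0 0 0 0.5 1;0 0 0 0 0 0.5 1;0 0 0 0 0 0 1'; python3 -m jog '0 0 0 0 0 0.5 1;0 0 0 0 0 0.5 1;0 0 0 0 0 0.5 1;0 0 0 0 0 0.5 1;0 0 0 0 0 0 1'
```

```text
t: 5.15
position: [0.5231, -0.0329, 0.0919]
tool_rot: [180.0, -0.0, -0.0]
contact_force: [-1.5, -0.1, 3.3]
finger_gap: 0.0006
grip_force: 1.6
t: 5.78
position: [0.523, -0.0329, 0.0899]
tool_rot: [180.0, 0.0, -0.0]
contact_force: [-0.8, -0.3, 3.9]
finger_gap: 0.0006
grip_force: 1.8
```

```bash
python3 -m jog '0 0 0 0 0 0.6 1;0 0 0 0 0 0.6 1;0 0 0 0 0 0.6 1;0 0 0 0 0 0.6 1;0 0 0 0 0 0.6 1'
```

```text
t: 6.4
position: [0.5231, -0.0329, 0.087]
tool_rot: [-180.0, -0.0, -0.0]
contact_force: [-2.5, 0.3, 6.0]
finger_gap: 0.0005
grip_force: 3.1
```

White is about 6 mm in. I lift, move to blue and come down just above it.

```bash
python3 -m jog '0 0 0 0 0 -8 1;0 0 0 0 0 -17 1;0 0 0 6 -31 0 1;0 0 0 6 -32 0 1;0 0 0 0 0 0 1'; python3 -m jog '0 0 0 0 0 8 1;0 0 0 0 0 5 1;0 0 0 0 0 3 1;0 0 0 0 0 1 1;0 0 0 0 0 0 1'
python3 - <<'E'
from station import *
import cv2,numpy as np
c=read_camera("side");cv2.imwrite("pics/s3.png",cv2.resize(c["color"][180:330,220:380,::-1],None,fx=4,fy=4))
E
```

```text
t: 7.02
position: [0.5358, 0.0314, 0.1131]
tool_rot: [-180.0, -0.1, 0.1]
contact_force: [0.4, -0.7, 0.6]
finger_gap: 0.0005
grip_force: 0.0
t: 7.65
position: [0.5351, 0.0299, 0.0949]
tool_rot: [-180.0, 0.0, -0.0]
contact_force: [-0.1, -0.2, -0.2]
finger_gap: 0.0005
grip_force: 0.0
```

View pics/s3.png

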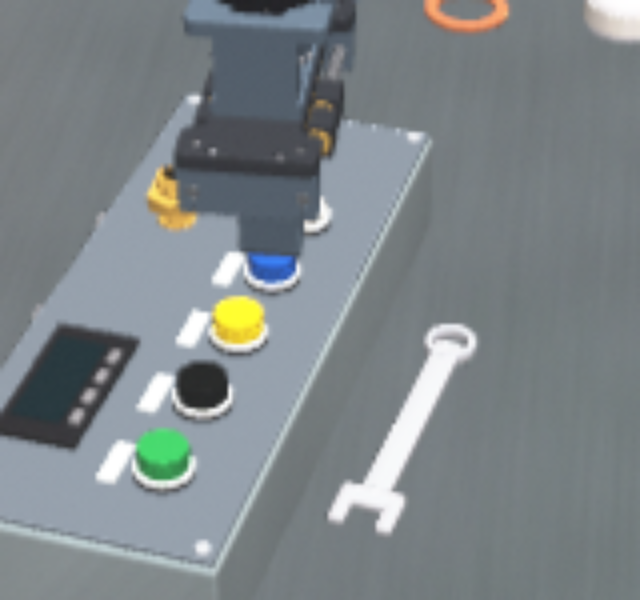

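The fingers (tip at about (270,252)) are centred over the blue cap (272,265). The white one stands lower, half hidden at (317,213).

```bash
python3 -m jog '0 0 0 0 0 1 1;0 0 0 0 0 0.7 1;0 0 0 0 0 0.7 1;0 0 0 0 0 0.6 1;0 0 0 0 0 0 1'; python3 -m jog '0 0 0 0 0 0.6 1;0 0 0 0 0 0.6 1;0 0 0 0 0 0.6 1;0 0 0 0 0 0.6 1;0 0 0 0 0 0.6 1'
```

```text
t: 8.32
position: [0.5353, 0.0301, 0.092]
tool_rot: [180.0, -0.0, -0.0]
contact_force: [1.2, -0.4, 2.9]
finger_gap: 0.0003
grip_force: 1.6
t: 8.95
position: [0.5352, 0.03, 0.089]
tool_rot: [180.0, -0.0, -0.0]
contact_force: [0.4, -1.3, 5.3]
finger_gap: 0.0003
grip_force: 2.7
```

```bash
python3 -m jog '0 0 0 0 0 0.5 1;0 0 0 0 0 0.5 1;0 0 0 0 0 0.5 1;0 0 0 0 0 0.5 1;0 0 0 0 0 0 1'; python3 -m jog '0 0 0 0 0 -8 1;0 0 0 0 0 -20 1;0 0 0 8 -44 0 1;0 0 0 8 -45 0 1;0 0 0 8 -44 0 1';python3 -m jog '0 0 0 8 -45 0 1;0 0 0 0 0 10 1;0 0 0 0 0 6 1;0 0 0 0 0 3 1;0 0 0 0 0 0 1'
python3 - <<'E'
from station import *
import cv2,numpy as np
c=read_camera("side");cv2.imwrite("pics/s4.png",cv2.resize(c["color"][180:330,220:380,::-1],None,fx=4,fy=4))
E
```

```text
t: 9.57
position: [0.5353, 0.03, 0.087]
tool_rot: [180.0, -0.0, -0.0]
contact_force: [-0.0, -0.8, 6.0]
finger_gap: 0.0003
grip_force: 2.4
t: 10.2
position: [0.5591, 0.1644, 0.1152]
tool_rot: [-180.0, 0.0, -0.0]
contact_force: [0.1, -1.1, 0.7]
finger_gap: 0.0007
grip_force: 0.0
t: 10.82
position: [0.567, 0.2072, 0.0958]
tool_rot: [180.0, 0.0, -0.1]
contact_force: [0.4, -0.1, 0.1]
finger_gap: 0.0005
grip_force: 0.0
```

View pics/s4.png

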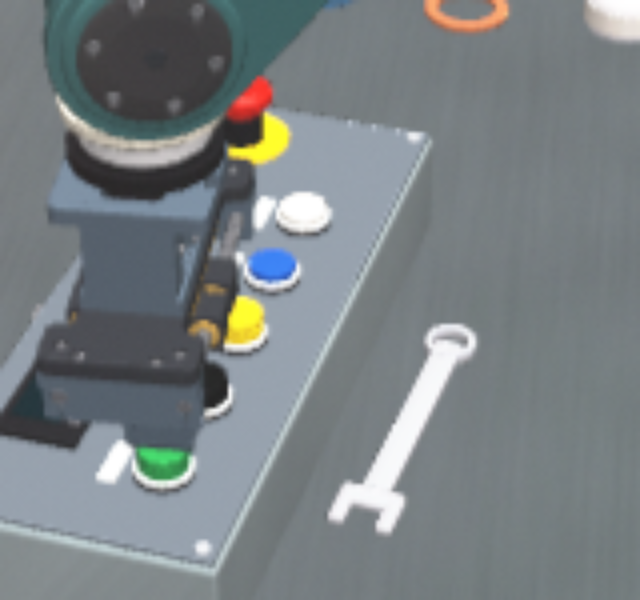

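The white (303,213) and blue (272,268) caps are both visibly in, and yellow and black still stand out. The fingers (tip about (162,450)) are over green (163,462).

```bash
python3 -m jog '0 0 0 0 0 1 1;0 0 0 0 0 0.8 1;0 0 0 0 0 0.7 1;0 0 0 0 0 0.7 1;0 0 0 0 0 0.6 1'; python3 -m jog '0 0 0 0 0 0.6 1;0 0 0 0 0 0.6 1;0 0 0 0 0 0.6 1;0 0 0 0 0 0.6 1;0 0 0 0 0 0.6 1'
```

```text
t: 11.5
position: [0.5673, 0.208, 0.0922]
tool_rot: [180.0, -0.0, -0.0]
contact_force: [-0.7, -3.4, 4.3]
finger_gap: 0.0008
grip_force: 2.1
t: 12.12
position: [0.5673, 0.208, 0.0892]
tool_rot: [-180.0, -0.0, -0.0]
contact_force: [0.7, -3.6, 6.1]
finger_gap: 0.0006
grip_force: 2.7
```

```bash
python3 -m jog '0 0 0 0 0 0.5 1;0 0 0 0 0 0.5 1;0 0 0 0 0 0.5 1;0 0 0 0 0 0.5 1;0 0 0 0 0 0 1'; python3 -m jog '0 0 0 0 0 -8 1;0 0 0 0 0 -30 1;0 0 0 0 0 -40 1;0 0 0 0 0 -50 1;0 0 0 0 0 -30 1'; python3 -m jog '0 0 0 0 0 0 1;0 0 0 0 0 0 1;0 0 0 0 0 0 1;0 0 0 0 0 0 1;0 0 0 0 0 0 1'
python3 - <<'E'
from station import *
import cv2,numpy as np
c=read_camera("side");cv2.imwrite("pics/s5.png",cv2.resize(c["color"][180:330,220:380,::-1],None,fx=4,fy=4))
E
```

```text
t: 12.75
position: [0.5673, 0.208, 0.0872]
tool_rot: [-180.0, -0.0, -0.0]
contact_force: [0.2, -3.4, 4.6]
finger_gap: 0.0003
grip_force: 2.5
t: 13.38
position: [0.5676, 0.2085, 0.248]
tool_rot: [-179.9, -0.1, -0.0]
contact_force: [-0.0, -0.4, -0.8]
finger_gap: 0.0006
grip_force: 0.0
t: 14.0
position: [0.5671, 0.208, 0.2447]
tool_rot: [180.0, 0.0, -0.0]
contact_force: [0.7, -0.4, 0.3]
finger_gap: 0.0006
grip_force: 0.0
```

View pics/s5.png

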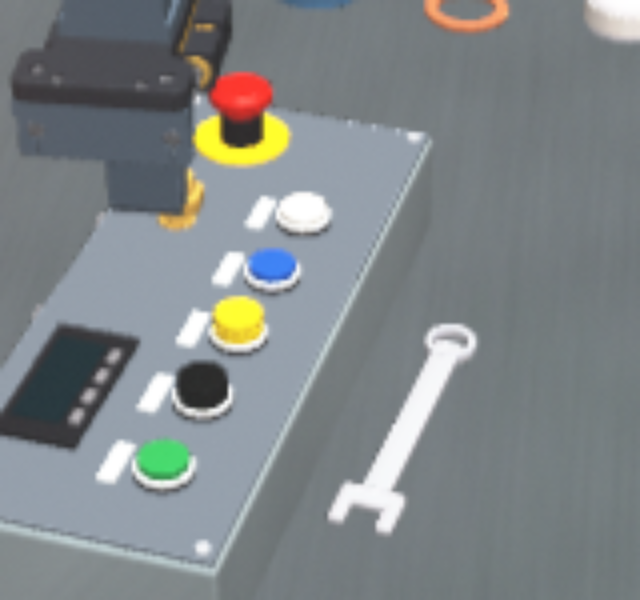

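White (303,213), blue (272,268) and green (163,460) are in. Yellow (238,320) and black (202,388) are out, the e-stop (241,95) is up, and the nipple and spanner have not moved.

```bash
python3 -c "from station import *;print(finish_job())"
```

```text
the job is handed in; nothing more can be done
None
```

The job is handed in: white, blue and green were pressed in that order with about 6 N each and stayed in, and in the last picture yellow, black and the emergency stop were untouched and the nipple and spanner in place.

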